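# Charge the ball mill and hold its bayonet lid in the run position

### The job

Pour all six steel balls from the small white cup into the bowl of the ball mill and stand the empty cup back upright on the bench. Then lower the steel lid with the grip bar into the mill's collar, its ears through the two gaps, push it down against the sprung seat and turn it a quarter turn clockwise (seen from above), as far as it goes, so that it pushes in the spring-loaded run pin. The mill runs only while the lid is held there: finish still gripping the lid, holding it turned home, and leave the other things on the bench where they are.

Things in the scene. Friction and masses are not known exactly. Their poses are not given: they have to be found in the camera images.
- mill: Bench ball mill, fixed: white motor housing 190 mm (x) by 170 mm (y), 108 mm high, a steel grinding bowl on top (round well, inner diameter 62 mm) and on that a bayonet collar, outer diameter 108 mm, up to 170 mm above the bench. Origin on the bench under the bowl's vertical axis; the front panel faces the mill's -x; z up.
- bowl_floor (a point): centre of the bowl's inner floor, on the bowl's axis, 116 mm above the bench
- collar_top (a point): On the bowl's axis at the collar's top edge, 170 mm above the bench; axes as the mill's. Two lips slope in like a funnel (170 mm high at diameter 108, 164 mm at the opening of diameter 78); their underside is at 160 mm, below it a channel of diameter 96 mm. From the two gaps the channel runs clockwise (seen from above) for 80 degrees to stops; the other way is blocked.
- gap0 (a point): middle of one entry gap through the lips (31 degrees wide, radius 39 to 48 mm), 43 mm from the axis, at +80 degrees from the mill's +x (counter-clockwise seen from above), 164 mm above the bench. Ears that enter here end, turned 80 degrees clockwise, along the mill's x axis
- gap1 (a point): middle of the other entry gap, opposite (-100 degrees), the same
- seat (a joint): Sprung seat ring in the collar (white cone, opening of diameter 58 mm): travel down in m, 0 to 0.009. It pushes up with about 5 N at 0, 7 N at 0.005, 9 N at 0.009. A lid in the gaps rests on it, underside 153 mm above the bench; it turns only when pushed down 5 mm or more (7 is good). Turned, its ears press up under the lips: underside at 148 mm, seat at 0.005
- run_pin (a joint): Spring-loaded run pin of the switch (black box on the collar's flank near the mill's +x), its travel in m: 0 out, 0.009 pushed in flush with the stop of one channel. An ear of the lid meets it about 68 degrees after the gap and pushes it in over the last 12 degrees; spring 2.2 N at 0, 4.2 N at 0.009. Let go, it pushes the lid back and the mill stops
- lid: Bayonet lid, about 160 g, lying right way up on the bench: steel disc 74 mm across, 12 mm thick, two ears (24 degrees wide, out to diameter 92 mm, in the disc's upper 6 mm) along its +x and -x, and a black upright grip bar along the same x axis, 66 mm long, 16 mm thick (y), 16 to 58 mm above the underside. Half a turn gives the same lid. Slippery steel. Origin: centre of the underside, z up
- lid_grip (a point): middle of the grip bar, on the lid's axis, 42 mm above its underside
- cup: small white plastic cup standing on the bench, about 50 g, tapered: outside diameter 53 mm at the foot, 69 mm at the rim, 52 mm high, wall 2.5 mm, inner floor at 4 mm. Holds the six balls. Origin at the centre of its underside, z up
- cup_rim (a point): centre of the cup's mouth, 52 mm above its underside
- ball0_center (a point): centre of a steel grinding ball, 14 mm in diameter, 11 g, at first in the cup; all six are alike
- ball1_center (a point): centre of a steel grinding ball, 14 mm in diameter, 11 g, at first in the cup; all six are alike
- ball2_center (a point): centre of a steel grinding ball, 14 mm in diameter, 11 g, at first in the cup; all six are alike
- ball3_center (a point): centre of a steel grinding ball, 14 mm in diameter, 11 g, at first in the cup; all six are alike
- ball4_center (a point): centre of a steel grinding ball, 14 mm in diameter, 11 g, at first in the cup; all six are alike
- ball5_center (a point): centre of a steel grinding ball, 14 mm in diameter, 11 g, at first in the cup; all six are alike
- media_bottle: bystander: square clear bottle with a white screw cap, 66 mm wide, 140 mm high; origin under its centre
- box_stack: bystander: two stacked clear plastic boxes, 76 mm square, 103 mm high; origin under its centre
- slide_box: bystander: flat black box, 75 by 100 mm, 34 mm high; origin under its centre
- screw_cap: bystander: loose white screw cap, 45 mm in diameter, 20 mm high; origin under its centre
- glass_beaker: bystander: empty glass beaker, 72 mm in diameter, 95 mm high; origin under its centre
Not all that is in view belongs to the job. What is shaped like the lid but orange is not meant.

How it is judged:
On the way, in this order (a step that is already met when the one before it is completed fails the run):
1. all six balls lie in the mill's bowl (horizontal distance between each of ball0_center, ball1_center, ball2_center, ball3_center, ball4_center, ball5_center and bowl_floor below 0.031 m and z of ball0_center in the frame of bowl_floor between 0 and 0.034 m and z of ball1_center in the frame of bowl_floor between 0 and 0.034 m and z of ball2_center in the frame of bowl_floor between 0 and 0.034 m and z of ball3_center in the frame of bowl_floor between 0 and 0.034 m and z of ball4_center in the frame of bowl_floor between 0 and 0.034 m and z of ball5_center in the frame of bowl_floor between 0 and 0.034 m), for 0.2 s.
2. the empty cup stands upright on the bench, let go (height (world z) of cup below 0.004 m and angle between cup's own z axis and vertical below 0.1 rad and contact force between cup and the fingers below 0.2 N), for 0.2 s.
3. the lid lies square in the collar and is pushed down against the seat, its ears below the lips (horizontal distance between lid and collar_top below 0.004 m and angle between lid's own z axis and vertical below 0.06 rad and value of joint seat above 0.0045 m and z of lid in the frame of collar_top below -0.0205 m), for 0.1 s.
At the end, for the whole second after the job is handed in: Lid square and centred in the collar (4 mm, 3 degrees), ears under the lips, turned clockwise with the run pin in by over 5 of its 9 mm, fingers gripping it with over 3 N; all six balls in the bowl; cup upright on the bench, not touched by the fingers (all of step 1 and all of step 2 and horizontal distance between lid and collar_top below 0.004 m and angle between lid's own z axis and vertical below 0.06 rad and z of lid in the frame of collar_top below -0.019 m and value of joint seat above 0.003 m and value of joint run_pin above 0.005 m and contact force between lid and the fingers above 3 N); the arm keeps its last pose, push and grip.
It fails at once if the media bottle is pushed more than 30 mm from its place or knocked over (distance of media_bottle from where it was at the start of the episode above 0.03 m or angle between media_bottle's own z axis and vertical above 0.3 rad).
It fails at once if the stack of clear boxes is pushed more than 30 mm from its place or knocked over (distance of box_stack from where it was at the start of the episode above 0.03 m or angle between box_stack's own z axis and vertical above 0.3 rad).
It fails at once if the black slide box is pushed more than 30 mm from its place or knocked over (distance of slide_box from where it was at the start of the episode above 0.03 m or angle between slide_box's own z axis and vertical above 0.3 rad).
It fails at once if the screw cap is pushed more than 30 mm from its place or knocked over (distance of screw_cap from where it was at the start of the episode above 0.03 m or angle between screw_cap's own z axis and vertical above 0.3 rad).
It fails at once if the glass beaker is pushed more than 30 mm from its place or knocked over (distance of glass_beaker from where it was at the start of the episode above 0.03 m or angle between glass_beaker's own z axis and vertical above 0.3 rad).
It also fails if it takes over 72 s, if anything falls off the work surface, if the arm or the gripper's body presses on something with over 40 N, if the wrist force passes 120 N, or if a joint passes its speed limit or range.

### The arm

A 6-joint arm with a two-finger parallel gripper is mounted at the origin on the work surface. World frame = base frame: x ahead of the robot, y to its left, z up, the work surface at z = 0. Lengths are in m, angles in rad, forces in N, time in s.
With the tool pointing down it reaches from about 0.375 to 0.925 m from the base axis. Payload 5.7 kg.
Tool frame: the origin (TCP) lies midway between the tips of the shut fingers; the grasp point (between the pads) lies 19 mm behind it; z points along the fingers, x is the direction in which the jaws open and shut, and the axes are right-handed (so a half turn about z gives the same grasp; the last joint's range is limited). The gripper opens to 88 mm and grips with 3 to 60 N. Pads are 20 mm wide; open, the fingers measure 115 mm over their backs; the gripper's body (75 mm by 178 mm) begins 61 mm behind the grasp point.
Start: joints at [-1.318, 0.359, 1.51, -0, 1.272, -0.115], TCP at [0.216, -0.56, 0.223] pointing down, gripper open.
Joint ranges: [-2.97, 2.97], [-1.01, 2.36], [0.21, 2.38], [-0.96, 4.11], [0.2, 2.71], [-2.98, 2.98]. Speed limits (rad/s): [2.39, 2.39, 3.14, 3.14, 3.14, 3.14].

### API

Orientations are given as a unit quaternion [x, y, z, w].
In Python, from bench import move_ptp, servo_line, goto_joints, move_gripper, sleep, inverse_kinematics, capture, PlanningError, close_job, spot_in, silhouettes, current_clock, current_joint_pos, current_qvel, current_joint_torque, current_position, current_orientation, current_force, current_torque, current_finger_gap gives the robot as it stands. Calls block until the motion is done:
- move_ptp(position, orientation): joint-space move of the TCP to a pose.
- servo_line(position, orientation=None, rate=0.15, contact_N=None): straight line of the TCP; orientation=None keeps the orientation; rate is the mean speed in m/s. With contact_N (N) it stops when the force on the tool has changed by that much, and returns True; else False.
- goto_joints(angles): joint-space move.
- move_gripper(opening): finger opening in m; the grip force is fixed at half the most; returns when the fingers have stopped.
- sleep(seconds).
- inverse_kinematics(position, orientation): joint angles nearest the present ones, or None.
- capture(name): name is "scene" or "top"; returns a dict with "image" (384x512x3 uint8, blue, green, red), "range_z" (384x512 float32, m along the optical axis (not along the pixel's ray), 0 where there is no reading), "intrinsics" (3x3 intrinsics, pixels), "R" (3x3) and "t" (3): a world point X has camera coordinates R X + t. Camera axes: x right, y down, z forward; pixel columns grow to the right and rows downward; lengths in m; the calibration is good to about 2 mm. A picture is of the moment at which its call begins.
A pose or a line that the arm cannot do raises PlanningError and nothing moves.
- close_job(): hands the job in, once; it reports no verdict.
Trained networks look in the newest picture that a camera, given by its name, has taken for a name from the list of things; names that differ only in an ending like _2 or _b are one class to them, and where a whole thing is asked for, a point or a joint stands for the part that bears it (a point fixed in the world has none). Each returns a list of dicts, best first, with "conf" (0 to 1); they miss things now and then, are a little off and sometimes report something else, mostly with a low value. They report only what shows in the picture. A call takes as long as a camera call. They do not tell look-alikes from the thing itself.
- spot_in(camera, query): "xy" ([column, row] in pixels, amid what is visible of it).
- silhouettes(camera, query): "region" (384x512 bool, what is visible of it) and "xy" ([column, row] in pixels, amid what is visible of it).
Readings, each from a call of its own:
- current_clock(): time.
- current_joint_pos(): joint angles.
- current_qvel(): joint speeds.
- current_joint_torque(): joint torques, N m.
- current_position(): TCP position.
- current_orientation(): TCP orientation.
- current_force(): force on the tool from outside, world axes, zero at the start.
- current_torque(): the same for the moment, N m.
- current_finger_gap(): finger opening in m.
Only numpy, scipy, OpenCV 4.12 (cv2) and the standard library are available. Lean on these libraries where they do the work, as an engineer would, in place of code of your own. Each camera call takes 0.05 s, during which the arm holds its last target. There are 200 camera calls.

## Working session

There is one attempt and no reset: what is moved stays moved. The work goes in short steps, each a Python script; the robot and the scene stay as the last script left them, time stands still between calls to the robot, and variables do not carry over. Pictures are saved under pics/ and viewed, about 8 in all and at most 12, crops included, and the job is handed in when it is done.

```bash
ls; mkdir -p pics; cat > h.py <<'E'
import numpy as np, cv2
from bench import *
def pts(c, mask=None):
    z=c["range_z"]; K=c["intrinsics"]
    v,u=np.nonzero((z>0) if mask is None else (z>0)&mask)
    d=z[v,u]; P=np.stack([(u-K[0,2])/K[0,0]*d,(v-K[1,2])/K[1,1]*d,d],1)
    return (P-c["t"])@c["R"], u, v
def proj(c,X):
    p=c["R"]@np.asarray(X)+c["t"]; p=c["intrinsics"]@p; return p[:2]/p[2]
E
python3 - <<'E'
from h import *
cs={n:capture(n) for n in("scene","top")}
for n,c in cs.items():
    cv2.imwrite(f"pics/{n}0.png",c["image"]); np.savez(f"{n}0.npz",**c)
    print(n,"cam at",-c["R"].T@c["t"],c["intrinsics"][0,0])
    for q in ["mill","lid","cup","media_bottle","box_stack","slide_box","screw_cap","glass_beaker"]:
        for s in silhouettes(n,q)[:3]:
            if s["conf"]<.2: continue
            P,u,v=pts(c,s["region"])
            if len(P): print(n,q,round(s["conf"],2),np.round(s["xy"]),len(P),"med",np.round(np.median(P,0),3),"lo",np.round(np.percentile(P,2,0),3),"hi",np.round(np.percentile(P,98,0),3))
print(current_clock())
E
python3 -c "
import cv2,numpy as np
a=cv2.imread('pics/scene0.png');b=cv2.imread('pics/top0.png')
cv2.imwrite('pics/both.png',cv2.resize(np.vstack([a,b]),(400,600)) if 0 else np.hstack([cv2.resize(a,(400,300)),cv2.resize(b,(400,300))]))"
```

```text
pics
scene cam at [1.157277   0.56440539 0.95840276] 353.35725410869975
scene mill 0.96 [228. 213.] 3203 med [ 0.625 -0.005  0.108] lo [ 0.518 -0.119  0.024] hi [0.695 0.054 0.171]
scene lid 0.63 [234. 157.] 187 med [ 0.336 -0.287  0.015] lo [ 0.288 -0.329  0.003] hi [ 0.36  -0.267  0.061]
scene lid 0.61 [217. 177.] 266 med [ 0.466 -0.254  0.027] lo [ 0.437 -0.29   0.009] hi [ 0.492 -0.228  0.061]
scene lid 0.56 [190. 202.] 294 med [ 0.624 -0.234  0.016] lo [ 0.579 -0.275  0.001] hi [ 0.65  -0.211  0.061]
scene cup 0.6 [315. 255.] 390 med [0.515 0.256 0.031] lo [0.494 0.227 0.004] hi [0.558 0.288 0.054]
scene box_stack 0.6 [309. 318.] 1312 med [0.737 0.384 0.102] lo [0.684 0.344 0.01 ] hi [0.755 0.416 0.106]
scene slide_box 0.81 [369. 301.] 1011 med [0.545 0.461 0.034] lo [0.496 0.411 0.006] hi [0.575 0.508 0.038]
scene screw_cap 0.74 [276. 289.] 198 med [0.694 0.239 0.02 ] lo [0.672 0.217 0.003] hi [0.712 0.259 0.024]
scene glass_beaker 0.56 [146. 161.] 318 med [ 0.616 -0.487  0.076] lo [ 0.588 -0.528  0.018] hi [ 0.653 -0.457  0.098]
top cam at [ 0.42474042 -0.00438486  1.29296432]
[... 744 characters left out ...]
 -0.384  0.015] hi [ 0.721 -0.314  0.142]
top box_stack 0.71 [120. 138.] 963 med [0.708 0.37  0.1  ] lo [0.676 0.342 0.015] hi [0.746 0.415 0.107]
top slide_box 0.88 [ 99. 197.] 856 med [0.533 0.455 0.033] lo [0.495 0.41  0.009] hi [0.57  0.505 0.039]
top screw_cap 0.61 [174. 146.] 158 med [0.685 0.237 0.02 ] lo [0.667 0.218 0.012] hi [0.706 0.258 0.025]
top glass_beaker 0.68 [406. 162.] 631 med [ 0.62  -0.504  0.052] lo [ 0.584 -0.526 -0.001] hi [ 0.65  -0.456  0.096]
top glass_beaker 0.53 [261. 172.] 3905 med [ 0.579 -0.04   0.108] lo [ 0.483 -0.129  0.   ] hi [0.682 0.048 0.17 ]
top glass_beaker 0.42 [ 99. 194.] 891 med [0.533 0.457 0.033] lo [0.496 0.41  0.011] hi [0.568 0.507 0.039]
0.9
```

View pics/scene0.png

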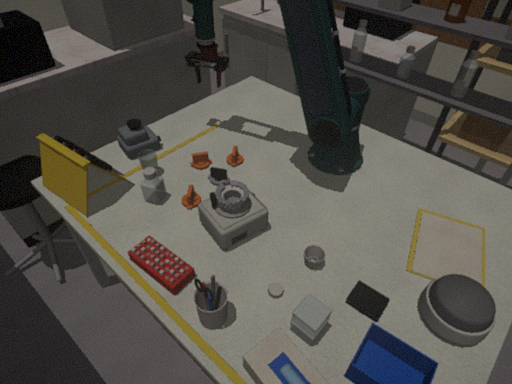

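View pics/top0.png

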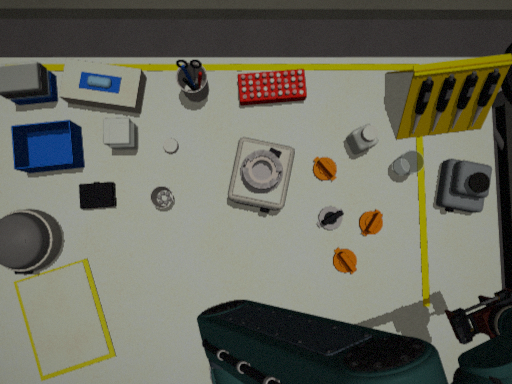

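The top view shows the steel lid with the black bar at (330,217). The look-alikes at (325,168), (371,222) and (345,261) are all orange, so (330,217) is the one meant. The cup with the balls is at (163,198), and the mill is at (262,174) with its black switch at (275,152) and its panel facing the robot. Next I'll fit poses and confirm the lid in a crop.

```bash
cat > fit.py <<'E'
from h import *
from scipy.optimize import least_squares
def near(P,xy,r): return np.hypot(P[:,0]-xy[0],P[:,1]-xy[1])<r
def circ(Q,r=None):
    f=(lambda p:np.hypot(Q[:,0]-p[0],Q[:,1]-p[1])-p[2]) if r is None else (lambda p:np.hypot(Q[:,0]-p[0],Q[:,1]-p[1])-r)
    return least_squares(f,[*Q[:,:2].mean(0)]+([.04] if r is None else []),loss="soft_l1",f_scale=.002).x
def rect(Q):
    (c,wh,a)=cv2.minAreaRect((Q[:,:2]*1000).astype(np.float32)); return np.round(c,1),np.round(wh,1),round(a,1)
E
python3 - <<'E'
from fit import *
for n in("top","scene"):
    c=dict(np.load(n+"0.npz")); P,u,v=pts(c)
    m=near(P,(.588,-.04),.16)&(abs(P[:,2]-.108)<.003); print(n,"housing",rect(P[m]),m.sum())
    m=near(P,(.588,-.04),.075)&(P[:,2]>.150)&(P[:,2]<.175); Q=P[m]; print("collar mid",rect(Q),circ(Q,),np.percentile(Q[:,2],95),m.sum())
    m=near(P,(.588,-.04),.075)&(P[:,2]>.166)&(P[:,2]<.175); Q=P[m]; print("collar rim",rect(Q),circ(Q),m.sum())
    m=near(P,(.588,-.04),.02); print("floor",np.round(np.percentile(P[m,2],[5,50,95]),3))
    L=near(P,(.455,-.254),.055)
    Q=P[L&(P[:,2]>.045)]; print("bar",rect(Q),len(Q),np.percentile(Q[:,2],90))
    Q=P[L&(P[:,2]>.007)&(P[:,2]<.016)]; print("disc",rect(Q),circ(Q),len(Q))
    Q=P[near(P,(.525,.26),.05)&(P[:,2]>.046)&(P[:,2]<.06)]; print("cup rim",rect(Q),circ(Q,.0335),circ(Q),len(Q))
c=dict(np.load("top0.npz"));im=c["image"]
f=lambda x,y,w:cv2.resize(im[y-w:y+w,x-w:x+w],(380,380),interpolation=cv2.INTER_CUBIC)
cv2.imwrite("pics/crop1.png",np.hstack([f(330,217,25),f(262,174,45)]))
E
```

```text
top housing (array([587.9, -40.6]), array([144.2, 166.1]), 77.7) 1002
collar mid (array([592.3, -41. ]), array([105. , 115.1]), 88.1) [ 0.5884305  -0.04123684  0.04520833] 0.1703644556550631 863
collar rim (array([588.9, -41. ]), array([104.9, 106.3]), 89.4) [ 0.58825691 -0.04059883  0.04976689] 303
floor [0.111 0.115 0.119]
bar (array([ 455.1, -256.6]), array([16.1, 65.7]), 29.1) 120 0.06036895620841353
disc (array([ 454.8, -256.6]), array([72.7, 71.8]), 76.1) [ 0.45373241 -0.25586876  0.02962821] 272
cup rim (array([524.2, 259.1]), array([65.9, 67. ]), 75.2) [0.52401879 0.25854412] [0.52407324 0.25875438 0.03255772] 74
scene housing (array([592.5, -38.1]), array([152.3, 167.5]), 75.8) 496
collar mid (array([593. , -43.3]), array([114.8, 108.7]), 5.4) [ 0.59569617 -0.04022709  0.0476729 ] 0.17175631464286592 629
collar rim (array([591.4, -43.8]), array([111.8, 103.7]), 43.5) [ 0.59179452 -0.042234    0.04928606] 278
floor [0.116 0.117 0.12 ]
bar (array([ 457.5, -259.2]), array([19.8, 64.3]), 30.2) 83 0.060274788156332595
disc (array([ 469.3, -251.4]), array([50.3, 89.2]), 36.4) [ 0.45196022 -0.26522047  0.03664967] 78
cup rim (array([525.9, 257.2]), array([68.2, 63.9]), 41.3) [0.52696268 0.25690739] [0.52693666 0.25707324 0.03235217] 92
```

View pics/crop1.png

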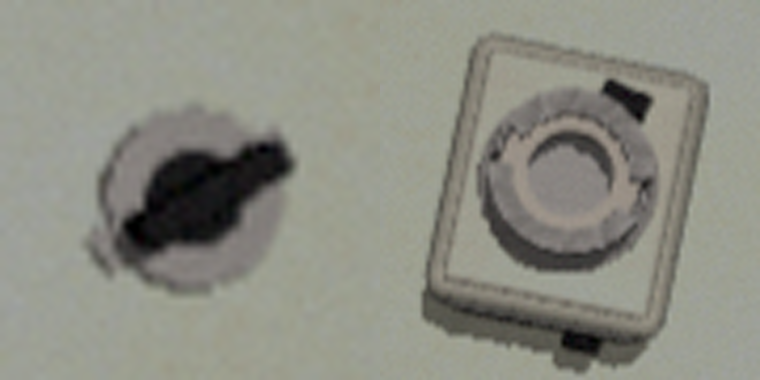

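The crop confirms the meant lid: a grey disc with a black bar. The mill's gaps are at crop pixels (505,150) and (640,195). Next I'll refine the mill's yaw and check that the pour poses are reachable.

```bash
cat >> h.py <<'E'
from scipy.spatial.transform import Rotation as Rot
def tool(az,th,roll=0):
    """tool z tilted th deg from straight down towards azimuth az; tool x horizontal, perpendicular to az (roll about tool z)"""
    a,t=np.radians([az,th]); z=np.array([np.sin(t)*np.cos(a),np.sin(t)*np.sin(a),-np.cos(t)])
    x=np.array([np.sin(a),-np.cos(a),0]); R=Rot.from_matrix(np.stack([x,np.cross(z,x),z],1))
    return R*Rot.from_euler("z",roll,degrees=True)
def down(yaw): # tool x at world yaw (deg)
    return Rot.from_euler("z",yaw,degrees=True)*Rot.from_euler("x",180,degrees=True)
def ik(p,R): return inverse_kinematics(list(p),R.as_quat().tolist())
E
python3 - <<'E'
from fit import *
cs=[capture("top") for _ in range(8)]
c=cs[0]; D=np.stack([k["range_z"] for k in cs]); D[D==0]=np.nan
im=np.mean([k["image"].astype(float) for k in cs],0).astype(np.uint8)
H=lambda z,ox,oy,s: c["intrinsics"]@np.column_stack([c["R"][:,0]*s,c["R"][:,1]*s,c["R"]@[ox,oy,z]+c["t"]])
# housing lines on plane z=.108 : px i->x, j->y, 1mm
W=cv2.warpPerspective(cv2.cvtColor(im,cv2.COLOR_BGR2GRAY),H(.108,.448,-.18,.001),(280,280),flags=cv2.INTER_CUBIC|cv2.WARP_INVERSE_MAP)
ls=cv2.createLineSegmentDetector().detect(W)[0][:,0]
for x1,y1,x2,y2 in ls:
    L=np.hypot(x2-x1,y2-y1)
    if L>60: print("line",round(L),"ang",round(np.degrees(np.arctan2(y2-y1,x2-x1))%180,1),"mid",(x1+x2)/2+448,(y1+y2)/2-180)
d=np.nanmedian(D,0); d[np.isnan(d)]=0; c["range_z"]=d
P,u,v=pts(c); ctr=np.array([.5885,-.0408])
r=np.hypot(*(P[:,:2]-ctr).T); a=np.degrees(np.arctan2(*(P[:,:2]-ctr).T[::-1]))
m=(r>.0395)&(r<.047)&(P[:,2]>.13); 
for k in range(-180,180,6):
    q=m&(a>=k)&(a<k+6); print(k+3,int(q.sum()),np.round(np.median(P[q,2])*1000) if q.any() else None,end="; ")
m=near(P,ctr,.06)&(P[:,2]>.1675)&(P[:,2]<.173);print("\nrim",rect(P[m]),circ(P[m]))
for az in (0,26,40,60):
  for th in (55,65,75,85):
    R=tool(az,th); z=R.apply([0,0,1]); q=ik(np.array([.5245,.258,.032])+.019*z,R)
    print("cup",az,th,None if q is None else np.round(q,2))
for az in (-30,-4,20,40,90,-90):
  for th in (-20,-35,-50):
    R=tool(az,th); q=ik([.57,-.04,.23],R); print("pour",az,th,None if q is None else np.round(q,2))
for y in (29.1,-150.9): q=ik([.456,-.257,.023],down(y)); print("lid",y,None if q is None else np.round(q,2))
for y in (157.7,77.7,71,-22.3,-102.3,-108): q=ik([.589,-.041,.17],down(y)); print("mill",y,None if q is None else np.round(q,2))
E
```

```text
line 165 ang 167.9 mid 603.11194 43.021362
line 124 ang 167.8 mid 550.812 -118.55586
line 83 ang 77.8 mid 491.91492 -45.307007
line 164 ang 167.8 mid 603.6747 37.730606
line 73 ang 77.8 mid 493.23013 3.8351593
line 134 ang 77.7 mid 512.1398 -24.187347
line 155 ang 167.8 mid 605.5717 26.58078
line 154 ang 167.6 mid 573.86145 -107.67746
line 136 ang 167.8 mid 556.12494 -113.75017
line 79 ang 77.7 mid 672.6834 -90.067055
-177 3 165.0; -171 4 165.0; -165 4 165.0; -159 5 164.0; -153 5 166.0; -147 3 166.0; -141 4 165.0; -135 6 166.0; -129 3 164.0; -123 3 155.0; -117 5 154.0; -111 4 155.0; -105 6 154.0; -99 5 156.0; -93 3 165.0; -87 4 164.0; -81 5 165.0; -75 5 166.0; -69 4 166.0; -63 5 165.0; -57 4 165.0; -51 4 165.0; -45 6 166.0; -39 4 165.0; -33 6 165.0; -27 4 165.0; -21 5 166.0; -15 5 167.0; -9 5 166.0; -3 6 166.0; 3 3 165.0; 9 7 166.0; 15 5 167.0; 21 6 165.0; 27 4 165.0; 33 4 165.0; 39 5 166.0; 45 4 165.0; 51 6 164.0; 57 4 154.0; 63 4 155.0; 69 5 155.0; 75 4 155.0; 81 2 155.0; 87 6 166.0; 93 3 165.0; 99 4 166.0; 105 5 166.0; 111 4 165.0; 117 5 166.0; 123 4 165.0; 129 5 165.0; 135 4 165.
[... 1314 characters left out ...]
2.    0.93]
pour 90 -20 [ 0.04  0.34  1.58 -0.37  1.26  0.16]
pour 90 -35 [ 0.19  0.42  1.59 -0.62  1.32  0.4 ]
pour 90 -50 [ 0.31  0.52  1.59 -0.83  1.44  0.6 ]
pour -90 -20 [-0.41  0.37  1.54  0.33  1.39  2.65]
pour -90 -35 [-0.54  0.45  1.52  0.52  1.52  2.48]
pour -90 -50 [-0.63  0.57  1.5   0.67  1.66  2.36]
lid 29.1 [-0.65  0.52  1.87 -0.    0.76 -1.15]
lid -150.9 [-0.65  0.52  1.87 -0.    0.76  1.99]
mill 157.7 [-0.19  0.4   1.59  0.    1.15 -2.94]
mill 77.7 [-0.19  0.4   1.59 -0.    1.15 -1.54]
mill 71 [-0.19  0.4   1.59 -0.    1.15 -1.43]
mill -22.3 [-0.19  0.4   1.59 -0.    1.15  0.2 ]
mill -102.3 [-0.19  0.4   1.59 -0.    1.15  1.6 ]
mill -108 [-0.19  0.4   1.59 -0.    1.15  1.7 ]
```

The mill's yaw is -12.2° and the collar centre is about (0.588, -0.041). Now I'll search for a reachable pair of cup grasp and in-plane pour poses.

```bash
cat > pour.py <<'E'
from h import *
CUP=np.array([.5250,.2580,0.]); MILL=np.array([.5890,-.0413])
GH=.031
def grasp(az,th):
    R=tool(az,th); return R, CUP+[0,0,GH]+.019*R.apply([0,0,1])
def pourpose(az,th,phi,yaw,lip,delta=0):
    """cup tilted by phi towards az+delta (before yaw); lip = world point of the low rim point"""
    R,p=grasp(az,th); a=np.radians(az+delta)
    T=Rot.from_euler("z",yaw,degrees=True)*Rot.from_rotvec(np.radians(phi)*np.array([-np.sin(a),np.cos(a),0]))
    l=CUP+[.0345*np.cos(a),.0345*np.sin(a),.052]
    return T*R, np.asarray(lip)+T.apply(p-l)
E
python3 - <<'E'
from pour import *
q0=np.array(current_joint_pos()); out=[]
lip=[*MILL,.19]
for az in range(-180,180,30):
  for th in (25,35,45,55,65):
    R,p=grasp(az,th); g=ik(p,R)
    if g is None: continue
    for dl in (0,-40,40):
     for yaw in range(-180,180,30):
      Rp,pp=pourpose(az,th,108,yaw,lip,dl); b=ik(pp,Rp)
      if b is None: continue
      body=pp+Rp.apply([[sx*.089,sy*.0375,-.08] for sx in(-1,1) for sy in(-1,1)])
      d=np.abs(np.array(g)-b)
      out.append((round(d.max(),2),az,th,dl,yaw,round(body[:,2].min(),3),np.round(g,2).tolist(),np.round(b,2).tolist()))
out.sort(key=lambda o:o[0]); print(len(out))
for o in [o for o in out if o[5]>.185][:14]: print(*o)
E
```

```text
1232
1.23 60 65 0 120 0.248 [-0.26, 0.98, 2.25, 1.87, 1.16, -1.67] [-0.31, 0.17, 2.14, 1.11, 0.24, -2.9]
1.48 150 65 0 -30 0.248 [0.03, 1.1, 1.15, 0.53, 1.91, -1.12] [0.2, 0.35, 1.85, -0.95, 0.92, 0.27]
1.57 120 65 0 -30 0.248 [-0.14, 1.0, 1.49, 0.8, 1.57, -1.07] [0.21, 0.5, 1.58, -0.76, 1.34, 0.5]
1.6 120 25 0 -90 0.2 [0.09, 0.67, 1.68, 0.46, 1.03, -0.72] [0.07, 1.1, 0.87, -0.76, 2.46, 0.88]
1.61 -180 65 0 -60 0.248 [0.22, 1.19, 0.9, 0.24, 2.17, -1.34] [0.2, 0.35, 1.85, -0.95, 0.92, 0.27]
1.62 150 65 0 -60 0.248 [0.03, 1.1, 1.15, 0.53, 1.91, -1.12] [0.21, 0.5, 1.58, -0.76, 1.34, 0.5]
1.64 120 55 0 -30 0.236 [-0.1, 0.9, 1.55, 0.74, 1.43, -1.02] [0.28, 0.57, 1.58, -0.89, 1.42, 0.62]
1.66 120 35 0 -60 0.211 [0.01, 0.74, 1.64, 0.58, 1.16, -0.85] [0.23, 0.89, 1.2, -0.87, 2.01, 0.8]
1.67 90 35 0 -60 0.211 [-0.04, 0.66, 1.89, 0.88, 0.84, -0.72] [0.07, 1.01, 0.91, -0.64, 2.35, 0.95]
1.67 90 65 0 90 0.248 [-0.26, 0.93, 1.88, 1.18, 1.24, -1.23] [-0.31, 0.17, 2.14, 1.11, 0.24, -2.9]
1.7 90 25 0 -60 0.2 [0.07, 0.61, 1.86, 0.66, 0.76, -0.44] [0.07, 1.1, 0.87, -0.76, 2.46, 0.88]
1.74 120 45 0 -60 0.224 [-0.05, 0.82, 1.6, 0.66, 1.3, -0.95] [0.21, 0.81, 1.23, -0.78, 1.91, 0.79]
1.74 150 55 0 -60 0.236 [0.05, 1.0, 1.23, 0.47, 1.76, -1.12] [0.28, 0.57, 1.58, -0.89, 1.42, 0.62]
1.75 90 35 0 -30 0.211 [-0.04, 0.66, 1.89, 0.88, 0.84, -0.72] [0.23, 0.89, 1.2, -0.87, 2.01, 0.8]
```

```bash
cat > pp.py <<'E'
from pour import *
AZ,TH,YAW=120,45,-50
def mv(p,R): move_ptp(list(p),R.as_quat().tolist())
def ln(p,R=None,**k): return servo_line(list(p),None if R is None else R.as_quat().tolist(),**k)
E
python3 - <<'E'
from pp import *
R,p=grasp(AZ,TH); z=R.apply([0,0,1])
pre=p-.09*z
p0=np.array(current_position()); ln(p0+[0,0,.15],rate=.3)
mv(pre+[0,0,.17],R); ln(pre,rate=.25); ln(p,rate=.12)
print("at",np.round(current_position(),4),np.round(p,4),current_force(),current_clock())
g=move_gripper(.03); print("gap",current_finger_gap(),g,current_clock())
for n in("top","scene"):
    c=capture(n); cv2.imwrite(f"pics/{n}1.png",c["image"])
a=cv2.imread("pics/scene1.png")[205:305,250:380]; b=cv2.imread("pics/top1.png")[140:240,100:230]
cv2.imwrite("pics/g1.png",cv2.resize(np.hstack([a,b]),(780,300),interpolation=cv2.INTER_CUBIC))
E
```

```text
at [0.519  0.2695 0.018 ] [0.5183 0.2696 0.0176] [ 0.87460225  0.26683383 -0.08086844] 6.65
gap 0.06509887316471324 False 7.15
```

View pics/g1.png

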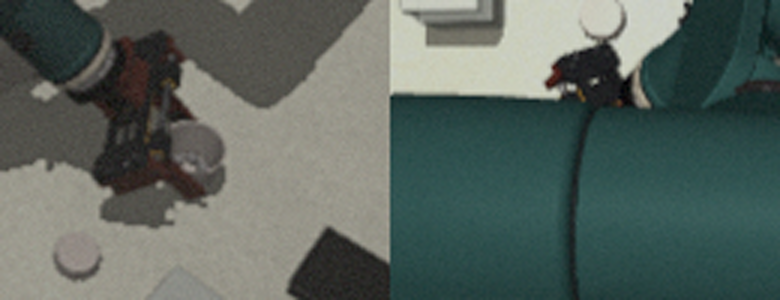

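The cup is held with a 65 mm gap, which fits its diameter at about 39 mm height. I'll lift it, carry it upright to the mill, and pour in steps.

```bash
python3 - <<'E'
from pp import *
R,p=grasp(AZ,TH)
ln(np.array(current_position())+[0,0,.24],rate=.15)
print("gap",current_finger_gap(),current_force(),current_clock())
Q=current_joint_pos()
# check the whole chain first
steps=[(15,.24),(50,.22),(75,.20)]
for ph,h in steps+[(90,.19),(100,.19),(110,.19),(118,.19)]:
    Rp,pp=pourpose(AZ,TH,ph,YAW,[*MILL,h]); q=ik(pp,Rp); print(ph,None if q is None else np.round(q,2))
mid=(CUP[:2]+MILL)/2
for ph,h in steps:
    Rp,pp=pourpose(AZ,TH,ph,YAW,[*MILL,h]); mv(pp,Rp)
print(np.round(current_joint_pos(),2),"gap",current_finger_gap(),current_clock())
c=capture("scene"); cv2.imwrite("pics/scene2.png",c["image"]); t=capture("top"); cv2.imwrite("pics/top2.png",t["image"])
a=c["image"][130:260,165:300]; b=t["image"][110:240,195:330]
cv2.imwrite("pics/g2.png",cv2.resize(np.hstack([a,b]),(800,385),interpolation=cv2.INTER_CUBIC))
E
```

```text
gap 0.06455489041111695 [ 0.14921401 -0.01818127 -1.09497602] 9.0
15 [-0.57  0.38  1.65  0.53  1.28 -0.42]
50 [-0.2   0.35  1.55 -0.09  1.26  0.18]
75 [ 0.05  0.48  1.47 -0.48  1.43  0.53]
90 [ 0.16  0.6   1.41 -0.66  1.58  0.67]
100 [ 0.22  0.69  1.37 -0.77  1.69  0.72]
110 [ 0.26  0.78  1.34 -0.87  1.8   0.77]
118 [ 0.29  0.85  1.31 -0.94  1.89  0.79]
[ 0.05  0.49  1.47 -0.48  1.43  0.52] gap 0.0653079258729844 11.4083
```

View pics/g2.png

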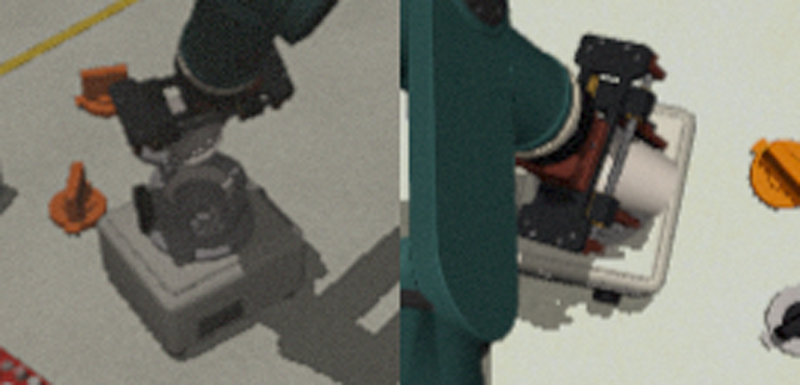

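The cup is above the collar with its mouth towards the camera, at (195,160) in the crop. I'll continue the tilt and use the weight on the tool to count the balls.

```bash
python3 - <<'E'
from pp import *
def Fz():
    sleep(.25); return round(current_force()[2],3)
print("75:",Fz())
c=capture("scene"); print("lip px expected",proj(c,[*MILL,.20]),"crop",(proj(c,[*MILL,.20])-[165,130])*400/135)
for ph,h in [(84,.192),(90,.188),(96,.188),(102,.188),(108,.188),(114,.188)]:
    Rp,pp=pourpose(AZ,TH,ph,YAW,[*(MILL-.004*np.array([np.cos(np.radians(70)),np.sin(np.radians(70))])),h])
    ln(pp,Rp,rate=.05); print(ph,Fz(),current_clock())
c=capture("scene"); cv2.imwrite("pics/g3.png",cv2.resize(c["image"][130:260,165:300],(540,520),interpolation=cv2.INTER_CUBIC))
print("gap",current_finger_gap())
E
```

```text
75: -1.139
lip px expected [231.77889081 184.22249879] crop [197.86338017 160.65925568]
84 -1.211 12.3667
90 -0.43 12.875
96 0.342 13.3833
102 -0.021 13.8917
108 -0.031 14.4
114 -1.256 14.9083
gap 0.06504613058317746
```

View pics/g3.png

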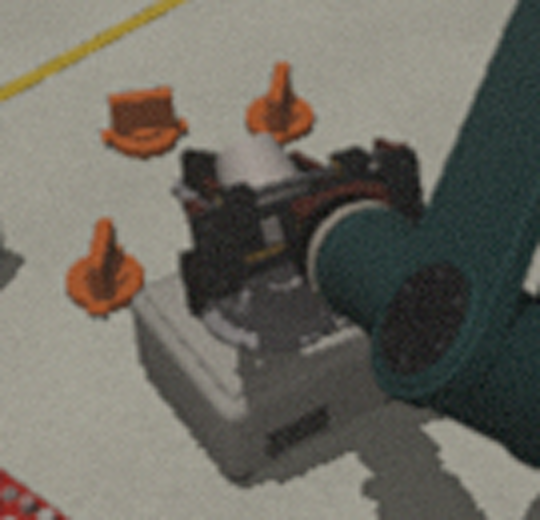

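```bash
python3 - <<'E'
from pp import *
print(np.round(np.mean([ (sleep(.05),current_force())[1] for _ in range(10)],0),3))
Rp,pp=pourpose(AZ,TH,116,YAW,[*MILL,.205]); ln(pp,Rp,rate=.03); sleep(.3)
print(np.round(np.mean([ (sleep(.03),current_force())[1] for _ in range(10)],0),3))
# back upright in steps over the mill and up
for ph,h in [(85,.225),(45,.24),(15,.26)]:
    Rp,pp=pourpose(AZ,TH,ph,YAW,[*MILL,h]); mv(pp,Rp)
sleep(.3); print("upright F",np.round(np.mean([ (sleep(.03),current_force())[1] for _ in range(10)],0),3),"gap",current_finger_gap(),current_clock())
c=capture("scene"); cv2.imwrite("pics/g4.png",cv2.resize(c["image"][120:260,165:305],(560,560),interpolation=cv2.INTER_CUBIC))
b=spot_in("scene","ball0_center"); print([(round(k["conf"],2),np.round(k["xy"])) for k in b])
E
```

```text
[-0.299  0.19  -0.314]
[-0.115  0.037 -0.724]
upright F [ 0.097  0.157 -0.679] gap 0.06518412626488439 19.1417
[]
```

View pics/g4.png

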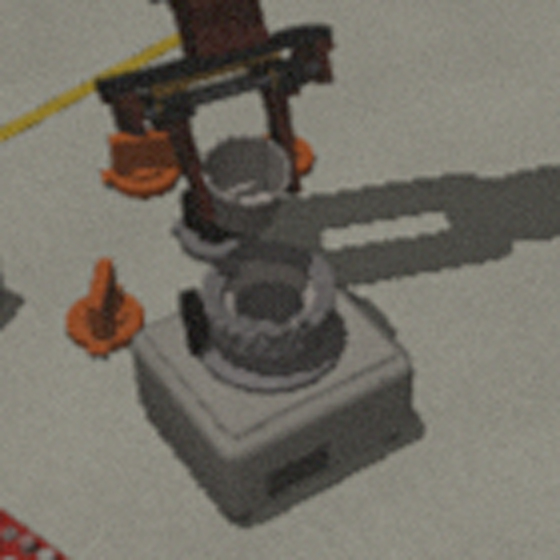

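```bash
python3 - <<'E'
from pp import *
# move upright cup back over its place, high, arm away from mill
R,p=grasp(AZ,TH)
mv(p+[0,0,.24],R); sleep(.4)
F=[(sleep(.03),current_force())[1] for _ in range(15)]; print("F",np.round(np.mean(F,0),3),np.round(np.std(F,0),3))
for n in("top","scene"):
    cs=[capture(n) for _ in range(4)]; c=cs[-1]; c["range_z"]=np.median([k["range_z"] for k in cs],0)
    np.savez(n+"5.npz",**c); cv2.imwrite(f"pics/{n}5.png",c["image"])
    print(n,[(round(k["conf"],2),np.round(k["xy"])) for k in spot_in(n,"ball0_center")])
    P,u,v=pts(c); d=np.hypot(*(P[:,:2]-MILL).T); m=(d<.029)
    print(n,"bowl z",np.round(np.sort(P[m,2])[::6]*1000).astype(int))
    k=np.array(current_position())-.019*R.apply([0,0,1]); d=np.hypot(*(P[:,:2]-k[:2]).T); m=(d<.022)&(P[:,2]<k[2]+.03)&(P[:,2]>k[2]-.05); print("cup",np.round(k,3),np.round(np.sort(P[m,2]-k[2]+GH)[::4]*1000).astype(int))
t=cv2.imread("pics/top5.png")[136:212,222:300]; s=cv2.imread("pics/scene5.png")
c=dict(np.load("scene5.npz")); q=proj(c,[*CUP[:2],.27]).astype(int); print(q)
s=s[q[1]-39:q[1]+37,q[0]-39:q[0]+39]
cv2.imwrite("pics/g5.png",cv2.resize(np.hstack([t,s]),(780,380),interpolation=cv2.INTER_CUBIC))
E
```

```text
F [-0.073  0.148 -0.58 ] [0.647 0.463 0.637]
top []
top bowl z [112 113 114 114 115 115 115 115 115 116 116 116 117 117 117 123 126 127
 129 148 150 543 546 549 550 550 551 552 552 553 553 554 554 555 555 556
 557 557 557 558 558 559 559 559 560 560 561 561 562 562 563 563 564 564
 565 566 566 567 568 568 569 571]
cup [0.525 0.258 0.271] [1 1 1 2 2 2 2 2 2 2 2 2 2 3 3 3 3 3 3 3 3 3 3 3 3 3 3 3 3 3 3 4 4 4 4 4 4
 4 4 4 4 4 4 4 5 5 5 5 5 5 5]
scene []
scene bowl z [116 117 117 118 118 119 130 131 151 152 553 556 557 557 558 560 561 562
 563 564 566 567 569 572]
cup [0.525 0.258 0.271] [4 4 6]
[324 204]
```

View pics/g5.png

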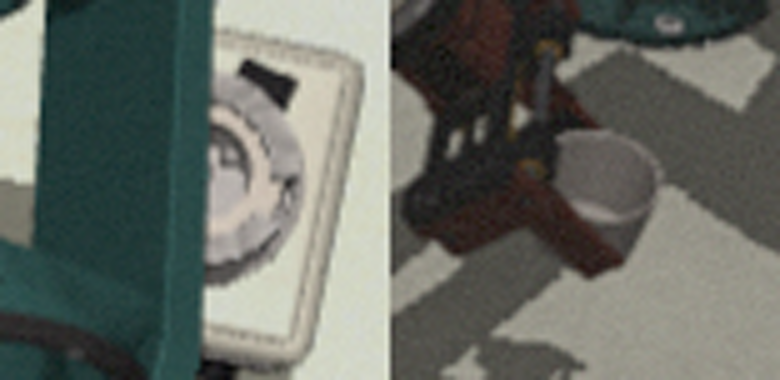

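The cup is empty: depth inside it shows the bare floor, 1–5 mm above the cup's underside. Part of the bowl is hidden but balls show in it. I'll set the cup down and then check the whole bowl.

```bash
python3 - <<'E'
from pp import *
R,p=grasp(AZ,TH); z=R.apply([0,0,1])
ln(p+[0,0,.012],R,rate=.2); hit=ln(p+[0,0,-.004],rate=.02,contact_N=2)
print("contact",hit,np.round(np.array(current_position())-p,4),current_force())
move_gripper(.085); sleep(.1); ln(np.array(current_position())-.10*z,rate=.15)
ln(np.array(current_position())+[0,0,.15],rate=.3)
goto_joints([-1.0,.359,1.51,0,1.272,-.115]) 
print(current_clock())
for n in("top","scene"):
    cs=[capture(n) for _ in range(4)]; c=cs[-1]; c["range_z"]=np.median([k["range_z"] for k in cs],0); np.savez(n+"6.npz",**c); cv2.imwrite(f"pics/{n}6.png",c["image"])
    P,u,v=pts(c); d=np.hypot(*(P[:,:2]-MILL).T); m=(d<.029)
    print(n,"bowl z",np.round(np.sort(P[m,2])[::4]*1000).astype(int))
    m=(np.hypot(*(P[:,:2]-CUP[:2]).T)<.05)
    r=P[m&(P[:,2]>.046)&(P[:,2]<.06)]; print("cup rim",np.round(r.mean(0),4),np.round(np.percentile(r[:,2],[5,50,95]),4),"floor",np.round(np.median(P[(np.hypot(*(P[:,:2]-CUP[:2]).T)<.015),2]),4))
t=cv2.imread("pics/top6.png"); cv2.imwrite("pics/g6.png",cv2.resize(np.hstack([t[146:204,232:290],t[172:230,130:188]]),(780,390),interpolation=cv2.INTER_CUBIC))
E
```

```text
contact True [0.0003 0.0001 0.0003] [ 1.07143379e+00 -9.60192591e-04  3.35221756e+00]
28.35
top bowl z [112 112 113 113 113 113 114 114 114 114 114 114 114 115 115 115 115 115
 115 115 115 115 115 115 115 115 116 116 116 116 116 116 116 116 116 116
 116 116 117 117 117 117 117 117 117 117 118 118 123 124 124 125 125 125
 126 126 126 127 127 127 127 127 128 128 128 128 128 128 128 129 129 130
 131 131 146 148 149 150 150]
cup rim [0.5256 0.2641 0.0509] [0.0476 0.0511 0.0539] floor 0.0038
scene bowl z [116 117 117 117 117 118 118 118 119 129 130 132 150 152 154]
cup rim [0.5232 0.2569 0.051 ] [0.0464 0.0514 0.054 ] floor 0.0054
```

View pics/g6.png

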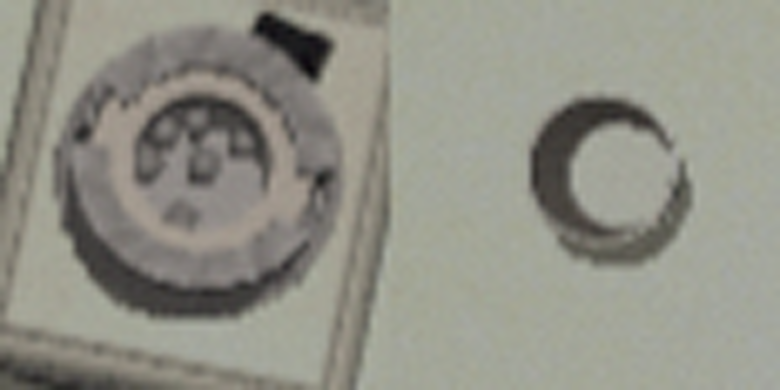

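I count six balls in the bowl, and the cup is empty and upright. Next is the lid: grip across the bar and carry it above the collar.

```bash
cat > lid.py <<'E'
from pp import *
from fit import rect,circ
LID=np.array([.4563,-.2578]); M=np.array([.5897,-.0418]); H=.023
E
python3 - <<'E'
from lid import *
G=down(29.1)
mv([*LID,.15],G); ln([*LID,H],rate=.12)
print(np.round(current_position(),4),np.round(current_force(),2)); move_gripper(.0); print("gap",current_finger_gap())
ln([*LID,.26],rate=.2); sleep(.2); print("F",np.round(current_force(),2),current_finger_gap(),current_clock())
I=down(-22.2); mv([*M,.26],I); ln([*M,.182+H],rate=.1); sleep(.2)
p=np.array(current_position()); print(np.round(p,4),current_clock())
for n in("top","scene"):
    cs=[capture(n) for _ in range(4)]; c=cs[-1]; c["range_z"]=np.median([k["range_z"] for k in cs],0); np.savez(n+"7.npz",**c)
    P,u,v=pts(c); d=np.hypot(*(P[:,:2]-M).T)
    for nm,a,b in (("disc",.186,.197),("ears..",.176,.186),("bar",.200,.235)):
        Q=P[(d<.06)&(P[:,2]>a)&(P[:,2]<b)]; 
        if len(Q)>10: print(n,nm,len(Q),rect(Q),np.round(circ(Q,.037),4) if nm=="disc" else "",np.round(np.median(Q,0),4))
a=dict(np.load("scene7.npz"))["image"][125:235,175:290]; b=dict(np.load("top7.npz"))["image"][120:230,205:320]
cv2.imwrite("pics/g7.png",cv2.resize(np.hstack([a,b]),(800,382),interpolation=cv2.INTER_CUBIC))
E
```

```text
[ 0.4568 -0.2582  0.0236] [ 0.48 -0.43 -1.53]
gap 0.015706432210664027
F [ 0.07 -0.31 -1.28] 0.015693533716701163 33.525
[ 0.5903 -0.0419  0.2058] 35.65
top disc 52 (array([575.2, -37.7]), array([88.7, 42.9]), 75.8) [ 0.5907 -0.0439] [ 0.5684 -0.0722  0.1938]
scene disc 208 (array([592.7, -42.7]), array([74.2, 73.1]), 26.7) [ 0.5891 -0.0451] [ 0.6075 -0.0298  0.1952]
scene bar 105 (array([602.2, -33.9]), array([34.6, 39.8]), 37.2)  [ 0.6058 -0.0317  0.2177]
```

View pics/g7.png

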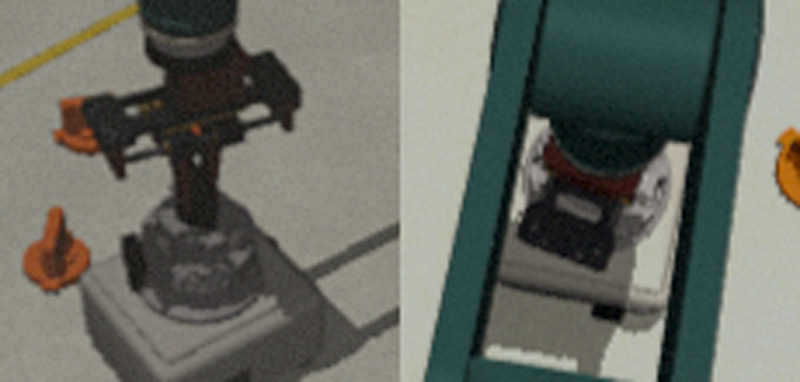

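The lid is held level above the collar: scene crop (215,225), collar rim (200,280). I'll descend with a contact stop. The seat should be met with the TCP at about 0.176.

```bash
python3 - <<'E'
from lid import *
T=np.array([.5892,-.0418]); ln([*T,.1955+.0],rate=.05)
f0=np.array(current_force()); z=.1955
while z>.1751:
    z-=.002; ln([*T,z],rate=.04); sleep(.05); f=np.array(current_force())-f0; p=np.array(current_position())
    print(round(z,4),np.round(p*1000,1),np.round(f,1))
    if f[2]>9 or np.hypot(f[0],f[1])>12: break
print(current_torque(),current_finger_gap(),current_clock())
E
```

```text
0.1935 [589.3 -41.8 193.5] [-1.6 -0.7  0.1]
0.1915 [589.2 -41.8 191.4] [ 0.2 -0.8 -1.2]
0.1895 [589.1 -41.8 189.4] [-0.2 -1.5 -1.1]
0.1875 [589.1 -41.8 187.4] [ 0.2 -0.9 -0.4]
0.1855 [589.1 -41.8 185.4] [-0.5  0.2 -1.4]
0.1835 [589.1 -41.8 183.4] [ 0.9 -1.6 -1.2]
0.1815 [589.1 -41.8 181.4] [-0.3 -1.2 -1.5]
0.1795 [589.1 -41.8 179.4] [-0.1 -1.7 -0.2]
0.1775 [589.1 -41.8 177.4] [-0.5 -0.8 -1.2]
0.1755 [589.5 -41.8 176. ] [-1.8  0.1  4.9]
0.1735 [589.4 -41.8 173.7] [-0.6  0.7  4.9]
[-0.02061521  0.00396093 -0.02796695] 0.015799987834855183 39.6917
```

The lid entered cleanly and met the seat at TCP 0.176, with no side force. Now I'll press down 7 mm and turn clockwise in steps.

```bash
python3 - <<'E'
from lid import *
T=np.array([.5892,-.0418])
def rep(l):
    sleep(.1); y=Rot.from_quat(current_orientation()).apply([1,0,0]); print(l,np.round(np.array(current_position())*1000,1),"yaw",round(np.degrees(np.arctan2(y[1],y[0])),1),"F",np.round(current_force(),1),"Tq",np.round(current_torque(),2),"gap",round(current_finger_gap()*1000,2),round(current_clock(),1))
for z in (.1715,.1685): ln([*T,z],rate=.03); rep(z)
sleep(.3)
for y in (-32,-45,-60,-75,-88,-94,-98,-102):
    mv([*T,.1685],down(y)); rep(y)
    if abs(current_torque()[2])>1.2: break
E
```

```text
0.1715 [589.3 -41.7 171.6] yaw -22.2 F [-0.9  1.1  3.8] Tq [ 0.1  -0.03 -0.05] gap 15.89 40.0
0.1685 [589.3 -41.7 168.7] yaw -22.2 F [-0.9  1.   6.4] Tq [ 0.11  0.11 -0.01] gap 15.49 40.4
-32 [589.2 -41.7 168.7] yaw -32.0 F [-1.6  1.3  6.4] Tq [ 0.09  0.12 -0.04] gap 16.2 41.1
-45 [589.1 -41.7 168.7] yaw -45.0 F [-1.7  0.3  6.7] Tq [ 0.08  0.14 -0.06] gap 16.11 41.5
-60 [589.2 -41.7 168.7] yaw -60.0 F [-2.1  1.4  6.5] Tq [ 0.06  0.16 -0.08] gap 15.82 42.0
-75 [589.2 -41.8 168.8] yaw -75.0 F [-1.3  1.6  6.7] Tq [ 0.09  0.18 -0.08] gap 15.46 42.4
-88 [589.1 -41.7 168.7] yaw -88.0 F [-0.4  1.5  5.7] Tq [ 0.15  0.22 -0.06] gap 15.66 42.9
-94 [589.3 -41.3 168.7] yaw -94.0 F [-0.5  1.8  5.3] Tq [0.46 0.1  0.03] gap 15.81 43.2
-98 [589.3 -41.2 168.8] yaw -98.0 F [-1.6  2.7  5.7] Tq [0.65 0.05 0.1 ] gap 15.72 43.6
-102 [589.3 -41.2 168.7] yaw -102.0 F [-1.6  2.4  6.1] Tq [0.54 0.09 0.16] gap 15.65 43.9
```

```bash
python3 - <<'E'
from lid import *
T=np.array([.5892,-.0418])
def rep(l):
    sleep(.2); y=Rot.from_quat(current_orientation()).apply([1,0,0]); print(l,np.round(np.array(current_position())*1000,1),"yaw",round(np.degrees(np.arctan2(y[1],y[0])),1),"F",np.round(np.mean([(sleep(.02),current_force())[1] for _ in range(8)],0),1),"Tq",np.round(np.mean([current_torque() for _ in range(8)],0),2),"gap",round(current_finger_gap()*1000,2),round(current_clock(),1))
for y in (-104,-106): mv([*T,.1685],down(y)); rep(y)
ln([*T,.1705],rate=.02); rep("up")
for n in("top","scene"):
    cs=[capture(n) for _ in range(4)]; c=cs[-1]; c["range_z"]=np.median([k["range_z"] for k in cs],0); np.savez(n+"8.npz",**c)
    P,u,v=pts(c); d=np.hypot(*(P[:,:2]-M).T)
    Q=P[(d<.034)&(P[:,2]>.153)&(P[:,2]<.165)]
    if len(Q)>10: A=np.linalg.lstsq(np.c_[Q[:,:2]-M,np.ones(len(Q))],Q[:,2],rcond=None)[0]; print(n,len(Q),"disc top plane slope/height",np.round(A,4))
    for q in ("cup",): print([(round(s["conf"],2),np.round(s["xy"])) for s in spot_in(n,q)][:2])
a=dict(np.load("scene8.npz"))["image"][125:235,175:290]; b=dict(np.load("top8.npz"))["image"][120:230,205:320]
cv2.imwrite("pics/g8.png",cv2.resize(np.hstack([a,b]),(800,382),interpolation=cv2.INTER_CUBIC))
E
```

```text
-104 [589.1 -41.4 168.7] yaw -103.9 F [-1.   2.4  6.2] Tq [0.41 0.22 0.75] gap 16.29 44.5
-106 [589.4 -41.4 168.8] yaw -105.9 F [-0.6  2.5  5.7] Tq [0.44 0.04 0.72] gap 16.79 45.1
up [589.4 -41.5 170.7] yaw -106.0 F [0.2 3.8 5.2] Tq [ 0.71 -0.08  0.77] gap 16.66 45.7
top 40 disc top plane slope/height [ 0.0543 -0.0212  0.1608]
[(0.83, array([160., 197.]))]
scene 97 disc top plane slope/height [0.0011 0.0019 0.1612]
[(0.7, array([314., 257.])), (0.28, array([150., 158.]))]
```

View pics/g8.png

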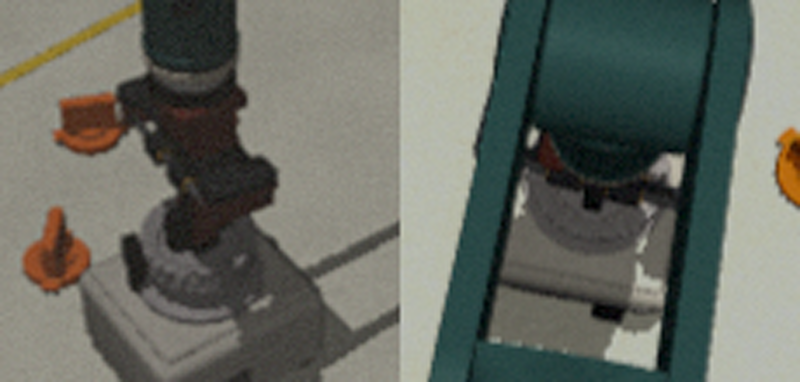

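The torque jumped from 0.16 to 0.75 N·m at -104°, so the lid is against the stop with the pin in. The disc is level, with its top at 161 mm as expected, so I'm handing in.

```bash
python3 - <<'E'
from bench import *
print(current_clock(), current_finger_gap()); close_job()
E
```

```text
46.1583 0.016598031289523054
the job is handed in; nothing more can be done
```

I poured the six balls into the bowl, stood the empty cup back at its place, and inserted, pressed and turned the lid clockwise to its stop. I handed in at 46.2 s, still gripping the lid; the hand-in gives no verdict.

**Balls:** I counted six in the bowl in the top view, before the lid went on. The ball detector found none in either camera, so this count is by eye and from depth readings.

**Cup:** It stood upright and empty, with its rim 51 mm up and its bare floor showing. The weight readings during the pour were too noisy to count balls. Both cameras still picked it out at its place at the end.

**Lid:**
- It met the seat at the expected height with almost no side force, and I pressed it about 7 mm down before turning.
- The turning torque rose gently over the last 10–15° as the pin went in. It then jumped to about 0.75 N·m at the stop.
- The jaws are held about 4° past the stop, and the finger gap rose from 15.7 to 16.6 mm as they twisted on the bar.
- The scene camera shows the disc level, with its top at 161 mm against 160 mm expected. The top camera's fit gave about 3° of slope, but from only 40 points around the gripper, so I did not trust it.

I could not read the seat or run pin directly, so their positions are inferred from heights and torque. I did not measure the other things on the bench again at the end. No planned path came near them, and the force readings during the moves gave no sign of contact with them.

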